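Check the coating on a pipe between bench centres

TASK

The blue pipe between the bench centres is due for a coating check: by its brass plug, turn it until the white measuring ring is straight on top (plug upright, its white line under the brass pointer) and let go of the plug. Then take the coating gauge out of its black cradle, hold it upright on the middle of the ring with the V notch of its sprung foot astride the pipe, and press gently until the foot is about half way in. The program finishes while the gripper still holds the gauge there; do not push over or shift the loose coupler, tape roll and caliper.

Things in the scene. Friction and masses are not known exactly. Their poses are not given: they have to be found in the camera images.
- bench_centres: Green bench centres, fixed: rail 94 x 290 x 35 mm along its own y, with two headstocks 120 mm high whose steel cones hold the blue pipe; handwheel at the +y end, brass index pointer (124 mm up) at the -y end. Origin: centre of the rail's underside; z up, y along the pipe, whose axis lies 95 mm above the origin and whose middle is above it.
- pipe (a joint): Turning angle of the blue coated pipe (50 mm diameter, 190 mm long) on the cones, rad. 0: brass plug straight up and white ring on top. Positive: the plug and ring lean towards the -x side of bench_centres (the robot's side). It starts leaning by 0.5 to 1.15. It stays where it is left (friction 0.15 N m).
- plug_grip (a point): Grip point on the brass plug, the handle that turns the pipe: a round knurled knob, 20 mm in diameter, standing radially on the pipe from 40 to 72 mm off the pipe's axis, above a bung 28 mm wide. The point is on the plug's axis, 62 mm from the pipe's axis and 25 mm from the pipe's middle towards -y. Its y runs along the pipe, its z outwards along the plug.
- pipe_spot (a point): Centre of the white painted ring (14 mm) on the pipe's surface, the measuring spot: 45 mm from the pipe's middle towards +y, 25 mm from its axis, on the same line along the pipe as the plug. Its y runs along the pipe, its z points out of the surface.
- gauge: Loose coating gauge, about 0.2 kg, standing in the cradle: grey body 27 mm thick (its x), 62 mm wide (y), 100 mm high (z), orange ends, display on the -x face. Origin: centre of the body's underside. Below it hang a black collar (31 mm wide, 8 mm high) and the sprung steel foot, down to 30 mm below the origin. Grip the body across its 27 mm, 60 to 80 mm above the origin.
- sleeve (a joint): How far the gauge's sprung foot is pushed up into the body, m: 0 free, 0.012 at its stop; half way is 0.006. The spring gives 1.2 N at 0 and 0.3 N more for each mm (3 N half way).
- gauge_tip (a point): Measuring point of the gauge, in the V notch under the sprung foot, on the body's centre line; free, it is 27.6 mm below the gauge's origin, and it moves up with the foot. The notch runs along the gauge's y (its width), so it straddles a pipe that lies along that y; once seated, this point is on the pipe's surface.
- cradle: Black plastic cradle 64 x 96 mm, 57 mm high, fixed to the bench, left or right of the bench centres. It holds the gauge upright by the lowest 20 mm of its body with 2 to 3 mm play; the gauge lifts straight out. Origin: centre of its underside; its axes are those of the gauge standing in it, whose origin is 36 mm above it.
- spare_coupler: White plastic pipe coupler, 101 x 105 x 128 mm high, standing loose on the bench on the other side; leave it. Origin: centre of its underside.
- tape_roll: Roll of cream tape, 104 mm in diameter, 48 mm high, loose behind the bench centres; leave it. Origin: centre of its underside.
- slide_caliper: Slide caliper, 230 mm long, lying loose at the back right; leave it. Origin: its middle, underside.
Things that resemble listed ones, but are neither listed nor needed, are in the scene too. What is meant by the gauge is not green or turquoise, and is the larger of those in its own colour.

How it is judged:
By the outcome, as a careful person would: the job done as asked, in the order asked, and still so for the second after the job is handed in, while the arm keeps its last pose, push and grip.
It also fails if it takes over 58 s, if anything falls off the work surface, if the arm or the gripper's body presses on something with over 40 N, if the wrist force passes 120 N, or if a joint passes its speed limit or range.

ROBOT

A 6-joint arm with a two-finger parallel gripper is mounted at the origin on a cart in front of the work surface, level with it; the furniture and walls round the work are solid. World frame = base frame: x ahead of the robot, y to its left, z up, the work surface at z = 0. Lengths are in m, angles in rad, forces in N, time in s.
With the tool pointing down it reaches from about 0.35 to 0.775 m from the base axis. Payload 5.5 kg.
Tool frame: the origin (TCP) lies at the very end of the fingers, on their centre line; the grasp point (between the pads) lies env.hold_point_z behind it (env.hold_point_z is the distance from the TCP to the grasp point, in m); z points along the fingers, y is the line along which they close (so a half turn about z gives the same grasp; the last joint's range is limited). The gripper opens to 85 mm and grips with 20 to 120 N. Pads are 22 mm wide; open, the fingers measure 114 mm over their backs; the gripper's body (76 mm by 85 mm) begins 54 mm behind the grasp point. The pads swing forward as they close: fully open they stand 13 mm farther back than shut.
Start: joints at [1.052, 0.313, 0.046, 1.304, 0, 1.431], TCP at [0.213, 0.534, 0.231] pointing down, gripper open.
Joint ranges: [-2.76, 2.76], [-0.86, 1.69], [-1.03, 1.26], [-2.2, 2.34], [-1.47, 1.5], [-3.14, 3.14]. Speed limits (rad/s): [2.57, 2.57, 3.14, 3.14, 3.14, 3.14].

INTERFACE

Orientations are given as a unit quaternion [w, x, y, z].
In Python, from workcell import env gives the robot as it stands.
- The arm moves only by the tool carry_out, never from a script. Its argument "steps" is a list of rows, each a list of 3 entries, a list of its own where there are three numbers: the turn, a rotation vector about the tool's x, y, z in degrees, then the shift along the tool's x, y, z in cm, then the closure in counts, from 0 (fully open) to 255 (shut). A call has exactly 8 rows; each row is the pose to reach, as a shift and turn from the pose commanded when the call began, along the tool's axes at that moment; what a row does not reach only later rows make up. A row lasts 1/8 s, in which the tool goes at most 62.5 mm and 10.7 degrees, less where a joint would pass 70% of its speed; a pose out of reach is approached as far as the arm can. A call with a gripper value outside its range is refused whole. The fingers move at their own pace and stop on an object; "force" is the grip in N (left out, the last holds). Time passes only in rows, so rows that repeat a pose let the fingers close, or fill a call up. It gives the time, the measured TCP pose, the force, the opening and the grip force at its end, in the units of the state.
- env.get_state(): the state, without advancing time (a new reading comes with each control period).
- env.read_camera(name): name is "scene" or "top" or "wrist"; returns (picture, depth): 400x640x3 uint8, red, green, blue; 400x640 float32, m along the optical axis (not along the pixel's ray), 0 where there is no reading.
- env.get_calibration(name): a dict with "fx", "fy", "cx", "cy" (pixels), "origin" and "orientation" of the camera in the world. Camera axes: x right, y up, looking along -z (the intrinsics and any distortion apply to the point x, -y, -z); pixel columns grow to the right and rows downward; lengths in m; the calibration is good to about 2 mm. A picture is of the moment at which its call begins: read the wrist's pose just before it. get_calibration takes no time and is no camera call; for the wrist camera it gives the pose at the moment of the call.
- env.hand_in(): hands the job in; it is judged then, once.
The state is a dict: "clock": time; "joint_pos": joint angles; "qvel": joint speeds; "tau": joint torques, N m; "tcp_pos": TCP position; "orientation": TCP orientation; "wrist_force": force on the tool from outside, world axes, zero at the start; "ft_torque": the same for the moment, N m; "finger_gap": finger opening in m; "grip_force": force on a finger pad.
Only numpy, scipy, OpenCV 4.12 (cv2) and the standard library are available. Lean on these libraries where they do the work, as an engineer would, in place of code of your own. Each camera call takes 0.05 s, during which the arm holds its last target. There are 200 camera calls.

## Working session

There is one attempt and no reset: what is moved stays moved. The work goes in short steps, Python scripts to look and compute and a tool call to move; the robot and the scene stay as the last step left them, time stands still between calls to the robot, and variables do not carry over. Pictures are saved under pics/ and viewed, at most 13 in all, crops included, and the job is handed in when it is done.

Besides the shell and the picture viewer there is one more tool, called after "Emit:" by a JSON object that holds its "fn" and its "kwargs", one argument or row to a line. carry_out: Moves the arm, as the interface text tells. Its arguments: {"type":"object","properties":{"steps":{"type":"array","items":{"type":"array"}},"force":{"type":"number"}},"required":["steps"]}

```bash
mkdir -p pics; ls
cat > h.py <<'E'
import numpy as np, cv2
from scipy.spatial.transform import Rotation as R
from workcell import env
def rot(q): return R.from_quat([q[1],q[2],q[3],q[0]])
def snap(n,f=None):
    c=env.get_calibration(n); p,d=env.read_camera(n)
    if f: cv2.imwrite('pics/'+f,p[:,:,::-1]); np.savez('pics/'+f[:-4],p=p,d=d,c=np.array(c,dtype=object))
    return c,p,d
def load(f):
    z=np.load('pics/'+f+'.npz',allow_pickle=True); return z['c'].item(),z['p'],z['d']
def cloud(c,d):
    v,u=np.mgrid[0:d.shape[0],0:d.shape[1]]
    P=np.stack([(u-c['cx'])/c['fx']*d,-(v-c['cy'])/c['fy']*d,-d],-1)
    W=rot(c['orientation']).apply(P.reshape(-1,3)).reshape(P.shape)+np.array(c['origin'])
    W[d==0]=np.nan; return W
E
python3 - <<'E'
from h import *
for n in('scene','top'):
    c,p,d=snap(n,n+'0.png'); print(c)
s=env.get_state(); print(env.hold_point_z,s)
E
```

```text
pics
{'fx': 400.2105739575922, 'fy': 400.2105739575922, 'cx': 316.62259037383546, 'cy': 199.6776115972815, 'origin': array([-0.03460489, -0.7227298 ,  0.87136522]), 'orientation': array([ 0.84220511,  0.40019943, -0.1541608 , -0.32674976])}
{'fx': 439.9418882003436, 'fy': 439.9418882003436, 'cx': 315.05872231106383, 'cy': 200.06237624282855, 'origin': array([ 0.42869768, -0.05936947,  1.44752367]), 'orientation': array([-0.70435655, -0.03651591,  0.04181158,  0.7076724 ])}
0.0187 {'clock': 0.1, 'joint_pos': array([1.05241147e+00, 3.13933793e-01, 4.51545093e-02, 1.30361296e+00,
       4.32870919e-05, 1.43117326e+00]), 'qvel': array([-0.00017942, -0.00225517,  0.00319616, -0.00110928, -0.00077166,
        0.0013642 ]), 'tau': array([ 2.90753662e-03, -4.81723595e+01,  2.99244708e+01,  1.26588723e-02,
       -1.37147144e-04,  6.94643703e-06]), 'tcp_pos': array([0.21241259, 0.53386635, 0.23051854]), 'orientation': array([-2.78303934e-04,  1.88250849e-01,  9.82120655e-01, -7.48167854e-04]), 'wrist_force': array([0.0026077 , 0.05623038, 0.37615763]), 'ft_torque': array([-0.03632276, -0.02894428,  0.00875787]), 'grip_force': 0.0, 'finger_gap': 0.08504003069146035}
```

View pics/scene0.png

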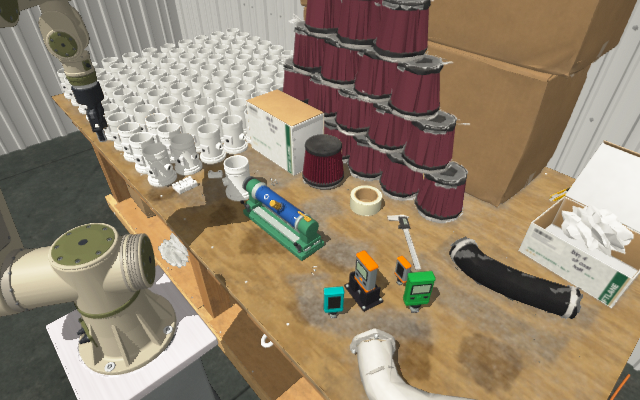

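View pics/top0.png

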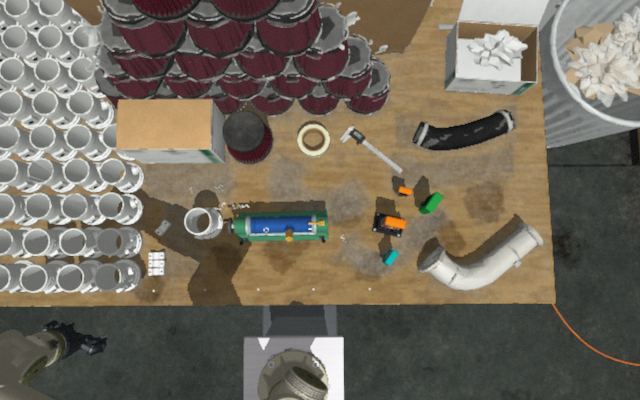

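The gauge candidates in the top view are:
- orange/grey, large, in the black cradle (390,223)
- orange, small (405,190)
- green (431,204)
- turquoise (391,256)

The large orange/grey one in the black cradle fits the description. I'll confirm it in a crop and measure.

Run:
```python
from h import *
c,p,d=load('top0'); W=cloud(c,d)
a=cv2.resize(p[165:275,215:335],None,fx=4,fy=4,interpolation=cv2.INTER_CUBIC); 
c2,p2,d2=load('scene0');b=cv2.resize(p2[235:325,310:440],None,fx=3,fy=3,interpolation=cv2.INTER_CUBIC)
e=cv2.resize(p[175:275,365:450],None,fx=3.6,fy=3.6,interpolation=cv2.INTER_CUBIC)
o=np.zeros((600,800,3),np.uint8); 
a=a[:290,:480]; 
o[:a.shape[0],:a.shape[1]]=a; o[300:300+b.shape[0],:b.shape[1]]=b; o[200:200+e.shape[0],490:490+e.shape[1]]=e[:, :310]
cv2.imwrite('pics/crop.png',o[:,:,::-1])
h=cv2.cvtColor(p,cv2.COLOR_RGB2HSV); h2=cv2.cvtColor(p2,cv2.COLOR_RGB2HSV); W2=cloud(c2,d2)
def stat(n,W,m):
    q=W[m]; q=q[np.isfinite(q).all(1)]
    r=cv2.minAreaRect((q[:,:2]*1000).astype(np.float32)); print(n,len(q),q.mean(0).round(4),np.percentile(q,[2,98],axis=0).round(3).tolist(),r)
for nm,hh,WW in(('top',h,W),('scene',h2,W2)):
    z=WW[...,2]; x=WW[...,0];y=WW[...,1]
    st=(x>.25)&(x<.62)&(y>-.35)&(y<.3)
    green=(hh[...,0]>60)&(hh[...,0]<90)&(hh[...,1]>90)
    blue=(hh[...,0]>100)&(hh[...,0]<125)&(hh[...,1]>120)
    stat(nm+' green rail',WW,st&green&(y>-.14)&(z>.01)&(z<.06))
    stat(nm+' green head',WW,st&green&(y>-.14)&(z>.1))
    stat(nm+' blue',WW,st&blue&(z>.09)&(z<.14))
    stat(nm+' gauge top',WW,st&(z>.120)&(z<.15)&(y<-.12)&(y>-.33)&((hh[...,0]<20)))
    stat(nm+' cradle',WW,st&(z>.045)&(z<.065)&(y<-.12)&(y>-.33)&(hh[...,2]<60))
    stat(nm+' brass',WW,st&(z>.1)&(hh[...,0]>12)&(hh[...,0]<28)&(hh[...,1]>120)&(y>-.11)&(y<.12))
```

```text
top green rail 703 [0.504  0.035  0.0257] [[0.459, -0.102, 0.015], [0.549, 0.171, 0.054]] ((504.7290344238281, 34.58490753173828), (91.43688201904297, 284.379638671875), 1.397481083869934)
top green head 285 [0.5016 0.056  0.1164] [[0.478, -0.103, 0.102], [0.529, 0.173, 0.126]] ((502.34906005859375, 36.717369079589844), (49.50019836425781, 280.5315246582031), 1.18401038646698)
top blue 858 [0.5046 0.0364 0.117 ] [[0.481, -0.051, 0.103], [0.527, 0.123, 0.127]] ((504.5143127441406, 35.038700103759766), (47.54045104980469, 183.7611846923828), 1.1119897365570068)
top gauge top 171 [ 0.5071 -0.304   0.1373] [[0.49, -0.329, 0.13], [0.523, -0.279, 0.144]] ((507.7945556640625, -305.38201904296875), (54.641578674316406, 28.28586769104004), 76.51956939697266)
top cradle 58 [ 0.5078 -0.2839  0.0542] [[0.481, -0.327, 0.048], [0.535, -0.268, 0.063]] ((469.6099548339844, -302.0321044921875), (137.86988830566406, 59.136077880859375), 10.327716827392578)
top brass 108 [ 0.4844 -0.0289  0.1386] [[0.452, -0.096, 0.121], [0.512, 0.017, 0.158]] ((486.79296875, -38.67179870605469), (32.94854736328125, 12
[... 502 characters left out ...]
121, 0.124]] ((494.72052001953125, 33.48359680175781), (48.145423889160156, 182.58746337890625), 0.6446236371994019)
scene gauge top 201 [ 0.5043 -0.306   0.136 ] [[0.489, -0.329, 0.128], [0.522, -0.28, 0.14]] ((507.0970764160156, -306.315673828125), (53.460994720458984, 29.079702377319336), 78.0718994140625)
scene cradle 105 [ 0.438  -0.3011  0.0532] [[0.386, -0.327, 0.046], [0.505, -0.271, 0.064]] ((450.5476379394531, -309.6380615234375), (127.50567626953125, 52.21620559692383), 15.784738540649414)
scene brass 108 [ 0.481  -0.0306  0.1362] [[0.453, -0.096, 0.122], [0.512, 0.012, 0.154]] ((487.90142822265625, -38.91460418701172), (29.076526641845703, 125.02676391601562), 25.902151107788086)
```

View pics/crop.png

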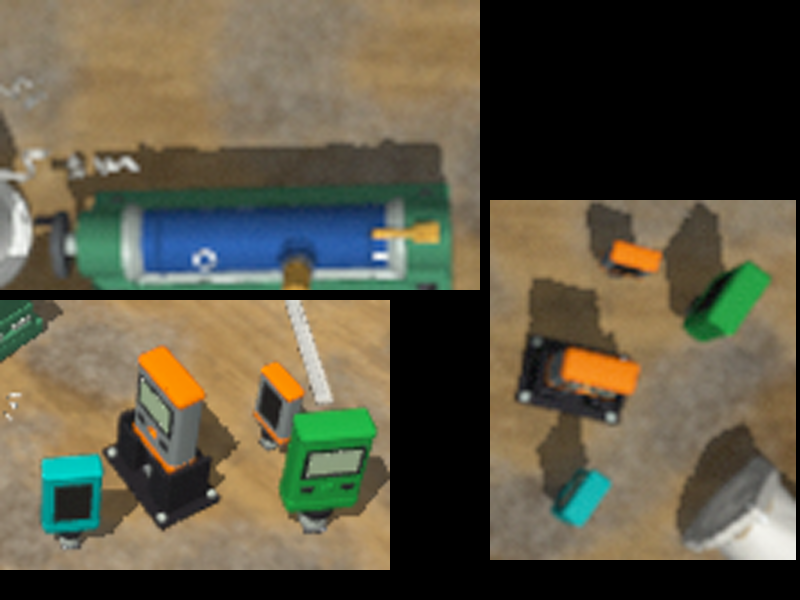

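The crop confirms it: the gauge is the large orange/grey one in the black cradle, at crop (595,370), top px (390,223). The white ring is at top px (266,230) and the plug leans towards the robot at px (289,235).

```bash
cat >> h.py <<'E'
def plan(p,Rm,cur=None):
    s=env.get_state(); R0=rot(s['orientation']); p0=s['tcp_pos']
    Rt=R.from_matrix(Rm); print('shift cm',(R0.inv().apply(np.array(p)-p0)*100).round(2),'turn deg',np.degrees((R0.inv()*Rt).as_rotvec()).round(2))
def frame(y,z):
    z=np.array(z,float);z/=np.linalg.norm(z);y=np.array(y,float);y-=z*(y@z);y/=np.linalg.norm(y);return np.stack([np.cross(y,z),y,z],1)
yaw=np.radians(1.2); B=np.array([.504,.0355,0]); ex=np.array([np.cos(yaw),np.sin(yaw),0]); ey=np.array([-np.sin(yaw),np.cos(yaw),0]); ez=np.array([0,0,1.])
def plugpose(a,r):   # TCP pose with grasp point at radius r on plug leaning a
    u=-np.sin(a)*ex+np.cos(a)*ez
    return B+.095*ez-.025*ey+u*(r-env.hold_point_z), frame(ey,-u)
E
python3 - <<'E'
from h import *
for n in('top0','scene0'):
    c,p,d=load(n);W=cloud(c,d);h=cv2.cvtColor(p,cv2.COLOR_RGB2HSV)
    Q=W-B-np.array([0,0,.095]); X=Q@ex;Y=Q@ey;Z=Q[...,2]; r=np.hypot(X,Z)
    m=(r>.045)&(r<.08)&(abs(Y+.025)<.02)&(Z>0)
    print(n,m.sum(),'plug ang',np.median(np.arctan2(-X[m],Z[m])),'y',np.median(Y[m]),'r',r[m].max())
    t=m&(r>.066);print('top',np.arctan2(-X[t],Z[t]).mean(),Y[t].mean(),t.sum())
    m=(r<.032)&(r>.018)&(abs(Y-.045)<.012)&(Z>0)&(h[...,1]<90)&(h[...,2]>110)
    print('ring',m.sum(),np.arctan2(-X[m],Z[m]).mean(),Y[m].mean())
    m=(r<.032)&(r>.018)&(abs(Y)<.08)&(Z>0)&(h[...,0]>100)&(h[...,0]<125)&(h[...,1]>120); q=np.stack([X[m],Z[m]],1); f=np.linalg.lstsq(np.c_[2*q,np.ones(len(q))],(q**2).sum(1),rcond=None)[0]; print('axis off',f[:2])
s=env.get_state()
for n in (0,):
  pass
a=.8
plan(*plugpose(a,.062))
E
```

```text
top0 68 plug ang 0.6051931097291314 y -0.026864205844782538 r 0.07808240045882443
top 0.660209532676845 -0.027019574928657187 40
ring 29 0.8112833469436375 0.04411898805440541
axis off [-0.00044181  0.0063061 ]
scene0 71 plug ang 0.6948449677036435 y -0.031991180959420294 r 0.07540942546786222
top 0.6946479949608618 -0.0292474217205127 39
ring 18 0.5430388040594376 0.04363425489730881
axis off [-0.00254898  0.00465989]
shift cm [-43.63 -39.02  10.58] turn deg [ -9.24 -45.24 -21.63]
```

Run:
```python
from h import *
plan(*plugpose(.68,.14)); print(plugpose(.68,.14)[0])
```

```text
shift cm [-39.47 -40.79   4.17] turn deg [ -7.87 -38.47 -21.98]
[0.42826769 0.00890815 0.18931957]
```

Emit:
{"fn": "carry_out", "kwargs": {
  "steps": [
    [[0,0,0],[-5,-5,-1],60],
    [[-1,-5,-3],[-10,-10,-1],60],
    [[-2,-10,-6],[-15,-15.5,-1],60],
    [[-3,-15,-9],[-20,-20.7,0],60],
    [[-4.5,-22,-13],[-25,-25.8,1],60],
    [[-6,-30,-17],[-30,-31,2],60],
    [[-7.9,-38.5,-22],[-35,-36.2,3],60],
    [[-7.9,-38.5,-22],[-39.5,-40.8,4.2],60]
  ]
}}

```text
clock: 1.1
tcp_pos: [0.3914, 0.0931, 0.1997]
orientation: [0.331, -0.01, 0.944, 0.005]
wrist_force: [1.8, 0.5, 0.0]
finger_gap: 0.0651
grip_force: 0.0
```

Run:
```python
from h import *
s=env.get_state();print(s['tcp_pos'],s['finger_gap'],s['clock'],s['joint_pos'])
plan(*plugpose(.68,.14)); plan(*plugpose(.68,.063))
c,p,d=snap('wrist','w1.png')
```

```text
[0.39140113 0.09312959 0.1997203 ] 0.06507986645886514 1.1 [ 0.03946631 -0.55319722 -1.00901864  0.44082584 -0.00794838  0.01571536]
shift cm [-2.1  -8.51  2.97] turn deg [ 0.21 -0.33 -0.07]
shift cm [-2.15 -8.53 10.67] turn deg [ 0.21 -0.33 -0.07]
```

View pics/w1.png

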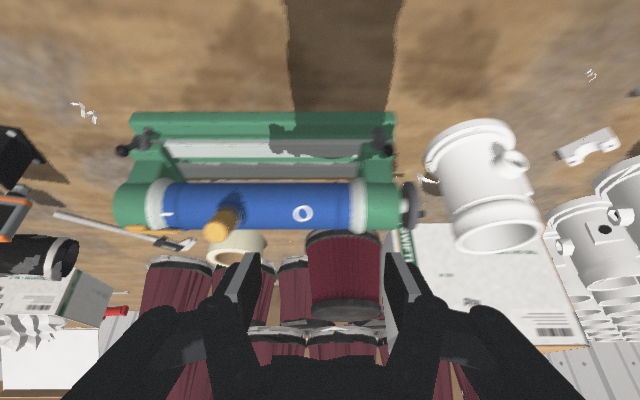

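The wrist view shows the plug's knob end at about (213,232) and the ring at (302,213). Joint 3 is close to its limit, so I'll use less tilt, about 0.3. First I'll refine the lean angle.

```bash
cat >> h.py <<'E'
def plugpose2(a,r,t,back=0):  # tool tilt t, plug lean a, retreat along the tool
    u=-np.sin(a)*ex+np.cos(a)*ez; z=np.sin(t)*ex-np.cos(t)*ez
    return B+.095*ez-.0265*ey+u*r-z*(-env.hold_point_z+back), frame(ey,z)
E
python3 - <<'E'
from h import *
c,p,d=load('w1');W=cloud(c,d);h=cv2.cvtColor(p,cv2.COLOR_RGB2HSV)
Q=W-B-np.array([0,0,.095]); X=Q@ex;Y=Q@ey;Z=Q[...,2]; r=np.hypot(X,Z)
for lo,hi in((.045,.067),(.067,.08)):
    t=(r>lo)&(r<hi)&(abs(Y+.025)<.02)&(Z>0)&(h[...,0]<30); print(np.arctan2(-X[t],Z[t]).mean(),Y[t].mean(),t.sum(),r[t].max())
m=(r<.032)&(r>.018)&(abs(Y-.045)<.012)&(Z>0)&(h[...,1]<90)&(h[...,2]>110)
print('ring',m.sum(),np.arctan2(-X[m],Z[m]).mean(),Y[m].mean())
m=(r<.032)&(r>.018)&(abs(Y)<.08)&(Z>0)&(h[...,0]>100)&(h[...,0]<125)&(h[...,1]>120); q=np.stack([X[m],Z[m]],1)
from scipy.optimize import least_squares
print(least_squares(lambda c:np.hypot(q[:,0]-c[0],q[:,1]-c[1])-.025,[0,0],loss='soft_l1',f_scale=.002).x, Y[m].min(),Y[m].max())
print(plugpose2(.68,.063,.3,.07)[0]);plan(*plugpose2(.68,.063,.3,.07));plan(*plugpose2(.68,.063,.3))
E
```

```text
0.8190264042444387 -0.02136324087052672 245 0.06671054284218134
0.7293255113937566 -0.02533044530043387 474 0.07432975754137876
ring 213 0.6845312114720424 0.0419714128545253
[-0.00043925  0.00023613] -0.07998423063264001 0.07999807040136919
[0.44979284 0.00785871 0.19299584]
shift cm [-3.83 -7.61  3.99] turn deg [-0.46 21.49 -0.95]
shift cm [-1.26 -7.57 10.5 ] turn deg [-0.46 21.49 -0.95]
```

Emit:
{"fn": "carry_out", "kwargs": {
  "steps": [
    [[0,7,0],[-2,-2.5,1],120],
    [[0,14,0],[-3.8,-5,3],120],
    [[-0.5,21.5,-1],[-3.8,-7.5,4],120],
    [[-0.5,21.5,-1],[-3.8,-7.5,4],120],
    [[-0.5,21.5,-1],[-3.8,-7.5,4],120],
    [[-0.5,21.5,-1],[-3.8,-7.5,4],120],
    [[-0.5,21.5,-1],[-3.8,-7.5,4],120],
    [[-0.5,21.5,-1],[-3.8,-7.5,4],120]
  ]
}}

```text
clock: 2.15
tcp_pos: [0.4506, 0.0206, 0.1957]
orientation: [0.15, -0.019, 0.989, 0.005]
wrist_force: [0.3, -0.9, 0.4]
finger_gap: 0.0451
grip_force: 0.0
```

Run:
```python
from h import *
s=env.get_state();print(s['tcp_pos'],s['finger_gap'],s['clock'],s['joint_pos'])
c,p,d=snap('wrist','w2.png')
W=cloud(c,d);h=cv2.cvtColor(p,cv2.COLOR_RGB2HSV)
Q=W-B-np.array([0,0,.095]); X=Q@ex;Y=Q@ey;Z=Q[...,2]; r=np.hypot(X,Z)
for lo,hi in((.045,.067),(.067,.08)):
    t=(r>lo)&(r<hi)&(abs(Y+.025)<.02)&(Z>0)&(h[...,0]<30); print(np.arctan2(-X[t],Z[t]).mean(),Y[t].mean(),t.sum(),r[t].max())
plan(*plugpose2(.71,.063,.3))
```

```text
[0.45060246 0.02062691 0.19565382] 0.04509814106958275 2.15 [-0.17855716 -0.15502394 -0.60634962  0.82640291  0.06777474 -0.20739399]
0.645369266954467 -0.01855407363129124 4 0.06438527755602487
0.7070183268485896 -0.02637184986704037 634 0.07498949409474506
shift cm [ 0.39 -1.32  7.28] turn deg [0.53 0.02 0.94]
```

View pics/w2.png

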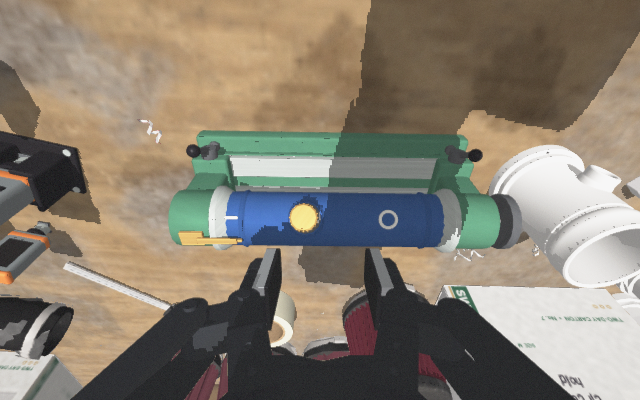

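The knob is at (305,217), the ring at (388,219) and the white index line at (232,216), with the pointer at (210,240). Next I shift sideways, descend and grip.

Emit:
{"fn": "carry_out", "kwargs": {
  "steps": [
    [[0.5,0,1],[0.4,-1.3,0.5],120],
    [[0.5,0,1],[0.4,-1.3,2.5],120],
    [[0.5,0,1],[0.4,-1.3,4.5],120],
    [[0.5,0,1],[0.4,-1.3,6],120],
    [[0.5,0,1],[0.4,-1.3,7.2],120],
    [[0.5,0,1],[0.4,-1.3,7.2],120],
    [[0.5,0,1],[0.4,-1.3,7.2],120],
    [[0.5,0,1],[0.4,-1.3,7.2],120]
  ]
}}

```text
clock: 3.2
tcp_pos: [0.4693, 0.0079, 0.1258]
orientation: [0.15, -0.009, 0.989, 0.002]
wrist_force: [-0.1, 0.1, 0.1]
finger_gap: 0.0452
grip_force: 0.0
```

Run:
```python
from h import *
s=env.get_state();print(s['tcp_pos'],s['finger_gap'],s['clock'],s['wrist_force'])
plan(*plugpose2(.71,.063,.3)); 
c,p,d=snap('wrist','w3.png')
```

```text
[0.46928059 0.00793039 0.12583977] 0.04518583872805442 3.2 [-0.13380983  0.10879728  0.08606869]
shift cm [0.05 0.03 0.08] turn deg [ 0.01  0.02 -0.11]
```

View pics/w3.png

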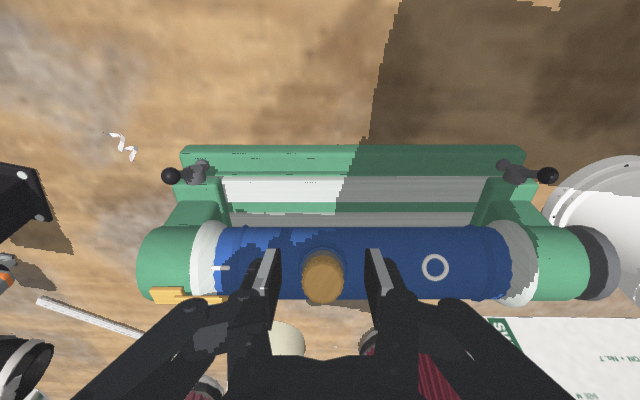

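The knob (322,278) sits between the pads. I'll close at 40 N.

Emit:
{"fn": "carry_out", "kwargs": {
  "steps": [
    [[0,0,0],[0,0,0],255],
    [[0,0,0],[0,0,0],255],
    [[0,0,0],[0,0,0],255],
    [[0,0,0],[0,0,0],255],
    [[0,0,0],[0,0,0],255],
    [[0,0,0],[0,0,0],255],
    [[0,0,0],[0,0,0],255],
    [[0,0,0],[0,0,0],255]
  ],
  "force": 40
}}

```text
clock: 4.25
tcp_pos: [0.469, 0.0078, 0.1256]
orientation: [0.149, -0.009, 0.989, 0.002]
wrist_force: [-4.0, -2.0, 6.0]
finger_gap: 0.0186
grip_force: 39.2
```

Run:
```python
from h import *
s=env.get_state();print(s['tcp_pos'],s['finger_gap'],s['clock'],s['wrist_force'],s['grip_force'])
for k in range(1,9):
    a=.71*(1-k/8);plan(*plugpose2(a,.0622,.3*(1-k/8)))
plan(*plugpose2(.71,.0622,.3))
```

```text
[0.46897875 0.00783526 0.12558565] 0.018557031115416824 4.25 [-3.95539563 -1.95410226  5.98886011] 39.23212160705589
shift cm [-0.46  0.04 -0.06] turn deg [-0.01  2.13 -0.11]
shift cm [-0.92  0.04 -0.21] turn deg [-0.01  4.27 -0.11]
shift cm [-1.4   0.05 -0.32] turn deg [-0.    6.42 -0.11]
shift cm [-1.87  0.05 -0.39] turn deg [-0.    8.57 -0.11]
shift cm [-2.36  0.05 -0.41] turn deg [ 0.   10.72 -0.11]
shift cm [-2.84  0.05 -0.38] turn deg [ 0.   12.87 -0.11]
shift cm [-3.32  0.05 -0.3 ] turn deg [ 1.000e-02  1.502e+01 -1.100e-01]
shift cm [-3.78  0.05 -0.18] turn deg [ 1.000e-02  1.717e+01 -1.100e-01]
shift cm [-0.02  0.04  0.14] turn deg [-0.01 -0.02 -0.11]
```

Emit:
{"fn": "carry_out", "kwargs": {
  "steps": [
    [[0,2.1,0],[-0.45,0,-0.15],255],
    [[0,4.3,0],[-0.9,0,-0.3],255],
    [[0,6.4,0],[-1.4,0,-0.4],255],
    [[0,8.6,0],[-1.85,0,-0.48],255],
    [[0,10.7,0],[-2.35,0,-0.5],255],
    [[0,12.9,0],[-2.85,0,-0.48],255],
    [[0,15,0],[-3.3,0,-0.4],255],
    [[0,17.2,0],[-3.8,0,-0.28],255]
  ]
}}

```text
clock: 5.25
tcp_pos: [0.5003, 0.0085, 0.1384]
orientation: [-0.005, -0.009, 1.0, 0.0]
wrist_force: [-10.1, -3.5, 7.3]
finger_gap: 0.0188
grip_force: 42.3
```

Run:
```python
from h import *
s=env.get_state();print(s['tcp_pos'],s['finger_gap'],s['clock'],s['wrist_force'],s['grip_force'])
plan(*plugpose2(0,.063,0))
c,p,d=snap('wrist','w4.png');W=cloud(c,d);h=cv2.cvtColor(p,cv2.COLOR_RGB2HSV)
Q=W-B-np.array([0,0,.095]); X=Q@ex;Y=Q@ey;Z=Q[...,2]; r=np.hypot(X,Z)
m=(r<.032)&(r>.018)&(abs(Y-.045)<.012)&(Z>0)&(h[...,1]<90)&(h[...,2]>110)
print('ring',m.sum(),np.arctan2(-X[m],Z[m]).mean(),Y[m].mean(),W[m].mean(0))
c,p,d=snap('top','t4.png');cv2.imwrite('pics/t4c.png',cv2.resize(p[195:255,220:340],None,fx=6,fy=6,interpolation=cv2.INTER_CUBIC)[:,:,::-1])
```

```text
[0.50028729 0.00849966 0.13841623] 0.018794045252286652 5.25 [-10.12845809  -3.4952832    7.27603028] 42.33280953252688
shift cm [-0.43  0.04 -0.09] turn deg [ 0.01 -0.59 -0.12]
ring 372 0.13113314245947377 0.04312643539578246 [0.49965293 0.07854484 0.12071445]
```

View pics/w4.png

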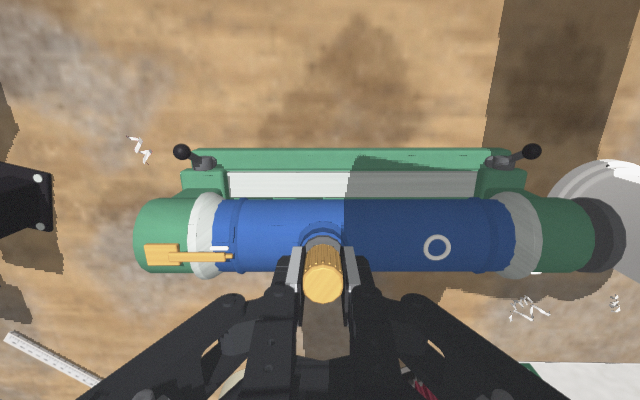

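The plug is nearly upright. The white line at (213,248) is just short of the pointer at about (215,256), and the ring is at (437,247). I'll measure the remaining angle against the pipe axis fitted in the same image.

```bash
cat >> h.py <<'E'
from scipy.optimize import least_squares
def lean(f):
    c,p,d=load(f);W=cloud(c,d);h=cv2.cvtColor(p,cv2.COLOR_RGB2HSV)
    Q=W-B-np.array([0,0,.095]); X=Q@ex;Y=Q@ey;Z=Q[...,2]; r=np.hypot(X,Z)
    m=(r<.034)&(r>.016)&(abs(Y-.03)<.045)&(abs(Y+.025)>.022)&(Z>-.01)&(h[...,0]>100)&(h[...,0]<125)&(h[...,1]>120); q=np.stack([X[m],Z[m],Y[m]],1)
    f=least_squares(lambda c:np.hypot(q[:,0]-c[0]-c[2]*q[:,2],q[:,1]-c[1])-.025,[0,0,0],loss='soft_l1',f_scale=.001).x
    w=(h[...,1]<100)&(h[...,2]>110)
    for n,y0,y1,k in(('ring',.034,.056,0),('line',-.1,-.055,0)):
        m=w&(r<.032)&(r>.018)&(Y>y0)&(Y<y1)&(Z>.01)
        if n=='line': m&=(Y>-.08)
        if m.sum(): xx=X[m]-f[0]-f[2]*Y[m]; print(n,m.sum(),'lean',np.arctan2(-xx,Z[m]-f[1]).mean(),'range',np.ptp(xx),'Y',Y[m].min(),Y[m].mean(),Y[m].max())
    m=(h[...,0]>12)&(h[...,0]<28)&(h[...,1]>120)&(Z>.025)&(Z<.034)&(Y<-.06)&(Y>-.12);print('pointer X off',(X[m]-f[0]-f[2]*Y[m]).mean(),m.sum(),'axis',f)
E
python3 - <<'E'
from h import *
lean('w4');lean('t4')
E
```

```text
ring 382 lean 0.11746373536344099 range 0.0186360190054061 Y 0.03487142138720369 0.04313887073132841 0.05268319963211073
pointer X off -0.0009581274838646178 631 axis [-0.00035861  0.00025427 -0.00072147]
pointer X off 0.0016986852585428058 19 axis [0. 0. 0.]
```

Emit:
{"fn": "carry_out", "kwargs": {
  "steps": [
    [[0,0,0],[-0.2,0,0],255],
    [[0,0,0],[-0.4,0,0],255],
    [[0,0,0],[-0.5,0,0],255],
    [[0,0,0],[-0.5,0,0],255],
    [[0,0,0],[-0.5,0,0],255],
    [[0,0,0],[-0.5,0,0],255],
    [[0,0,0],[-0.5,0,0],255],
    [[0,0,0],[-0.5,0,0],255]
  ]
}}

```text
clock: 6.35
tcp_pos: [0.5058, 0.0086, 0.1384]
orientation: [-0.004, -0.009, 1.0, 0.0]
wrist_force: [-8.6, -2.3, 7.2]
finger_gap: 0.0187
grip_force: 42.6
```

Run:
```python
from h import *
s=env.get_state();print(s['tcp_pos'],s['finger_gap'],s['clock'],s['wrist_force'],s['grip_force'])
snap('wrist','w5.png');lean('w5')
```

```text
[0.50581334 0.00857763 0.13840215] 0.018741276500549353 6.35 [-8.56275681 -2.31045037  7.23227861] 42.6478266553022
ring 373 lean 0.04746395201780118 range 0.017813201539945915 Y 0.0349891565161377 0.043150976870954295 0.05226921903011975
line 1 lean -1.1674171040410548 range 0.0 Y -0.07950137359773475 -0.07950137359773475 -0.07950137359773475
pointer X off -0.0009087931867488925 697 axis [-4.11161077e-04  2.19418686e-04 -7.40956625e-05]
```

Emit:
{"fn": "carry_out", "kwargs": {
  "steps": [
    [[0,0,0],[-0.1,0,0],255],
    [[0,0,0],[-0.2,0,0],255],
    [[0,0,0],[-0.2,0,0],255],
    [[0,0,0],[-0.2,0,0],255],
    [[0,0,0],[-0.2,0,0],120],
    [[0,0,0],[-0.2,0,0],120],
    [[0,0,0],[-0.2,0,0],120],
    [[0,0,0],[-0.2,0,0],120]
  ]
}}

```text
clock: 7.4
tcp_pos: [0.5116, 0.0089, 0.139]
orientation: [-0.0, -0.01, 1.0, 0.001]
wrist_force: [0.8, -0.7, -0.2]
finger_gap: 0.0452
grip_force: 0.0
```

Emit:
{"fn": "carry_out", "kwargs": {
  "steps": [
    [[0,0,0],[0,0,-1],120],
    [[0,0,0],[0,0,-3],120],
    [[0,0,0],[0,0,-6],120],
    [[0,0,0],[0,0,-9],120],
    [[0,0,0],[0,0,-12],60],
    [[0,0,0],[0,0,-12],60],
    [[0,0,0],[0,0,-12],60],
    [[0,0,0],[0,0,-12],60]
  ]
}}

```text
clock: 8.4
tcp_pos: [0.5109, 0.0088, 0.258]
orientation: [-0.001, -0.01, 1.0, 0.001]
wrist_force: [-0.5, 0.9, -0.2]
finger_gap: 0.0655
grip_force: 0.0
```

Run:
```python
from h import *
s=env.get_state();print(s['tcp_pos'],s['finger_gap'],s['clock'],s['wrist_force'],s['joint_pos'])
c,p,d=snap('wrist','w6.png');lean('w6')
cv2.imwrite('pics/w6c.png',cv2.resize(p[140:320,140:540],None,fx=2,fy=2,interpolation=cv2.INTER_CUBIC)[:,:,::-1])
```

```text
[0.51085717 0.00884131 0.25803264] 0.06547927863199673 8.4 [-0.45415068  0.8822407  -0.18423362] [-1.40422713e-01  1.84392220e-01 -5.76690921e-02  1.33183114e+00
  8.48464926e-04 -1.59695839e-01]
ring 153 lean -0.004669598775811212 range 0.017463974496209848 Y 0.03533318457497673 0.04343740874244162 0.051944806114139985
pointer X off -0.00010253337607119592 242 axis [-0.00048317  0.00019475  0.0006079 ]
```

View pics/w6c.png

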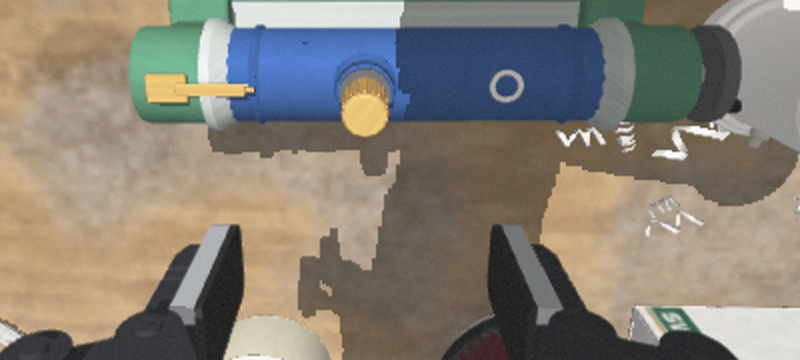

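The pipe is set: measured lean is about −0.005, the line is hidden under the pointer, and the ring is on top at crop (507,86). Next I go above the gauge.

```bash
cat >> h.py <<'E'
def gpose(p,gyaw,h):  # TCP pose with gauge origin p, yaw; grip h above origin
    return np.array(p)+ez*(h-env.hold_point_z), frame([-np.cos(gyaw),-np.sin(gyaw),0],[0,0,-1])
E
python3 - <<'E'
from h import *
P,M=gpose([.507,-.305,.036],np.radians(-13),.07); plan(P+[0,0,.13],M)
E
```

```text
shift cm [  0.98 -31.38   4.03] turn deg [  0.18  -0.09 -75.89]
```

Emit:
{"fn": "carry_out", "kwargs": {
  "steps": [
    [[0,0,-9],[0,-4,0],80],
    [[0,0,-18],[0.2,-8,0],80],
    [[0,0,-28],[0.4,-12,0],100],
    [[0,0,-38],[0.6,-16.5,0],110],
    [[0,0,-48],[0.8,-21,0],120],
    [[0,0,-57],[0.9,-25,1],120],
    [[0,0,-67],[1,-29,2],120],
    [[0,0,-76],[1,-31.4,3],120]
  ]
}}

```text
clock: 9.45
tcp_pos: [0.5069, -0.3071, 0.2273]
orientation: [-0.0, -0.625, 0.781, 0.001]
wrist_force: [0.6, 0.2, -0.2]
finger_gap: 0.0452
grip_force: 0.0
```

Emit:
{"fn": "carry_out", "kwargs": {
  "steps": [
    [[0,0,0],[0,0,0],120],
    [[0,0,0],[0,0,0],120],
    [[0,0,0],[0,0,0],120],
    [[0,0,0],[0,0,0],120],
    [[0,0,0],[0,0,0],120],
    [[0,0,0],[0,0,0],120],
    [[0,0,0],[0,0,0],120],
    [[0,0,0],[0,0,0],120]
  ]
}}

```text
clock: 10.45
tcp_pos: [0.5075, -0.3054, 0.2287]
orientation: [-0.0, -0.623, 0.782, 0.001]
wrist_force: [0.1, -0.7, -1.2]
finger_gap: 0.0452
grip_force: 0.0
```

Run:
```python
from h import *
s=env.get_state();print(s['tcp_pos'],s['finger_gap'],s['clock'],s['joint_pos'])
c,p,d=snap('wrist','w7.png');W=cloud(c,d);h=cv2.cvtColor(p,cv2.COLOR_RGB2HSV)
z=W[...,2];m=(h[...,0]<20)&(h[...,1]>130)&(z>.132)&(z<.142)&(np.hypot(W[...,0]-.507,W[...,1]+.305)<.05)
q=W[m];print(m.sum(),q.mean(0),cv2.minAreaRect((q[:,:2]*1000).astype(np.float32)))
P,M=gpose([.507,-.305,.036],np.radians(-13),.07);plan(P,M)
```

```text
[ 0.50750647 -0.30535077  0.22871909] 0.04515465121317144 10.45 [-6.77186445e-01  3.49190000e-01  9.05390912e-02  1.31360785e+00
  1.10839784e-04 -2.02289849e+00]
2269 [ 0.50624811 -0.31256583  0.13683456] ((506.7037353515625, -310.6889953613281), (61.606380462646484, 28.162826538085938), 76.6692886352539)
shift cm [-1.000e-02  4.000e-02  1.414e+01] turn deg [0.07 0.04 0.1 ]
```

View pics/w7.png

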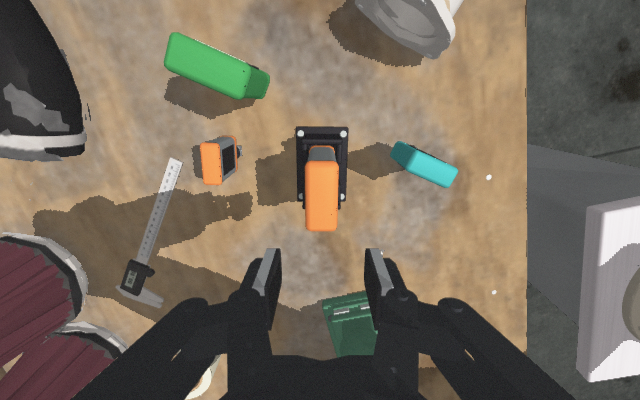

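The gauge's orange top spans about (305–338, 155–232) and is centred between the pads across its thickness. Measured centre is (0.5067, −0.311), yaw −13.3°.

Run:
```python
from h import *
P,M=gpose([.5065,-.311,.036],np.radians(-13.3),.07);plan(P,M)
```

```text
shift cm [ 0.58 -0.04 14.14] turn deg [0.07 0.04 0.4 ]
```

Emit:
{"fn": "carry_out", "kwargs": {
  "steps": [
    [[0,0,0.4],[0.6,0,2],120],
    [[0,0,0.4],[0.6,0,5],120],
    [[0,0,0.4],[0.6,0,8],120],
    [[0,0,0.4],[0.6,0,11],120],
    [[0,0,0.4],[0.6,0,13],120],
    [[0,0,0.4],[0.6,0,14.1],120],
    [[0,0,0.4],[0.6,0,14.1],120],
    [[0,0,0.4],[0.6,0,14.1],120]
  ]
}}

```text
clock: 11.5
tcp_pos: [0.5066, -0.3115, 0.0887]
orientation: [0.0, -0.621, 0.784, -0.0]
wrist_force: [-0.9, 0.1, 0.4]
finger_gap: 0.0454
grip_force: 0.0
```

Emit:
{"fn": "carry_out", "kwargs": {
  "steps": [
    [[0,0,0.4],[0,0,0],255],
    [[0,0,0],[0,0,0],255],
    [[0,0,0],[0,0,0],255],
    [[0,0,0],[0,0,0],255],
    [[0,0,0],[0,0,0],255],
    [[0,0,0],[0,0,0],255],
    [[0,0,0],[0,0,0],255],
    [[0,0,0],[0,0,0],255]
  ],
  "force": 50
}}

```text
clock: 12.5
tcp_pos: [0.5067, -0.3116, 0.0888]
orientation: [0.0, -0.621, 0.784, -0.0]
wrist_force: [0.4, 0.8, 5.9]
finger_gap: 0.0265
grip_force: 49.8
```

Run:
```python
from h import *
s=env.get_state();print(s['tcp_pos'],s['finger_gap'],s['clock'],s['wrist_force'],s['grip_force'])
c,p,d=snap('wrist','w8.png');W=cloud(c,d);h=cv2.cvtColor(p,cv2.COLOR_RGB2HSV)
z=W[...,2];m=(h[...,0]<20)&(h[...,1]>130)&(z>.126)&(z<.146)&(np.hypot(W[...,0]-.507,W[...,1]+.305)<.06)
q=W[m];print(m.sum(),q.mean(0),cv2.minAreaRect((q[:,:2]*1000).astype(np.float32)))
```

```text
[ 0.50670646 -0.31156375  0.0888318 ] 0.02652951795861796 12.5 [0.41906356 0.79553983 5.90427411] 49.80242908000946
7456 [ 0.50392248 -0.32040476  0.13669875] ((504.7646789550781, -315.9026184082031), (52.1585578918457, 30.030174255371094), 74.63455963134766)
```

Emit:
{"fn": "carry_out", "kwargs": {
  "steps": [
    [[0,0,0],[0,0,-0.5],255],
    [[0,0,0],[0,0,-2],255],
    [[0,0,0],[0,0,-4],255],
    [[0,0,0],[0,0,-7],255],
    [[0,0,0],[0,0,-11],255],
    [[0,0,0],[0,0,-15],255],
    [[0,0,0],[0,0,-19],255],
    [[0,0,0],[0,0,-20],255]
  ]
}}

```text
clock: 13.55
tcp_pos: [0.507, -0.3119, 0.2911]
orientation: [0.0, -0.621, 0.784, -0.002]
wrist_force: [0.9, 0.4, -3.2]
finger_gap: 0.0268
grip_force: 49.8
```

Run:
```python
from h import *
s=env.get_state();print(s['tcp_pos'],s['finger_gap'],s['clock'],s['wrist_force'],s['grip_force'])
T=B-.0005*ex+.0434*ey; print(T)
P,M=gpose(T+[0,0,.145],yaw,.0715);P[2]=s['tcp_pos'][2];plan(P,M)
```

```text
[ 0.50702321 -0.31188664  0.29109094] 0.02679532341599313 13.55 [ 0.86492864  0.4311737  -3.24037933] 49.827693700790405
[0.50259121 0.07888001 0.        ]
shift cm [-37.93   9.41  -0.09] turn deg [ -0.17  -0.11 -14.49]
```

Emit:
{"fn": "carry_out", "kwargs": {
  "steps": [
    [[0,0,-1],[-3,0.7,0],255],
    [[0,0,-3],[-8,2,0],255],
    [[0,0,-5],[-14,3.5,0],255],
    [[0,0,-7.5],[-20,5,0],255],
    [[0,0,-10],[-26,6.5,0],255],
    [[0,0,-12],[-32,7.9,0],255],
    [[0,0,-14],[-36,8.9,0],255],
    [[0,0,-14.5],[-37.9,9.4,0],255]
  ]
}}

```text
clock: 14.55
tcp_pos: [0.5007, 0.0816, 0.2868]
orientation: [0.001, 0.716, -0.698, -0.002]
wrist_force: [-0.2, -0.4, -2.8]
finger_gap: 0.0265
grip_force: 49.8
```

Emit:
{"fn": "carry_out", "kwargs": {
  "steps": [
    [[0,0,0],[0,0,0],255],
    [[0,0,0],[0,0,0],255],
    [[0,0,0],[0,0,1],255],
    [[0,0,0],[0,0,2],255],
    [[0,0,0],[0,0,3],255],
    [[0,0,0],[0,0,4],255],
    [[0,0,0],[0,0,4],255],
    [[0,0,0],[0,0,4],255]
  ]
}}

```text
clock: 15.55
tcp_pos: [0.502, 0.0793, 0.2483]
orientation: [-0.0, 0.715, -0.7, -0.001]
wrist_force: [0.1, 0.2, -1.4]
finger_gap: 0.0268
grip_force: 49.7
```

Run:
```python
from h import *
s=env.get_state();print(s['tcp_pos'],s['finger_gap'],s['clock'],s['wrist_force'])
c,p,d=snap('wrist','w9.png');c2,p2,d2=snap('scene','s9.png')
o=np.zeros((600,640,3),np.uint8);o[:300]=cv2.resize(p,(480,300))[:, :640].repeat(1,0) if 0 else np.pad(cv2.resize(p,(480,300)),((0,0),(0,160),(0,0)))
o[300:]=cv2.resize(p2[150:270,220:348],(640,600))[:300] if 0 else cv2.resize(p2[155:260,220:444],(640,300),interpolation=cv2.INTER_CUBIC)
cv2.imwrite('pics/c9.png',o[:,:,::-1])
W=cloud(c,d);h=cv2.cvtColor(p,cv2.COLOR_RGB2HSV)
z=W[...,2];t=s['tcp_pos'];m=(h[...,0]<20)&(h[...,1]>130)&(abs(z-t[2]-.048)<.012)&(np.hypot(W[...,0]-t[0],W[...,1]-t[1])<.06)
q=W[m];print(m.sum(),np.median(q[:,2])-t[2],cv2.minAreaRect((q[:,:2]*1000).astype(np.float32)))
P,M=gpose(B-.0005*ex+.0434*ey+[0,0,.145],yaw,.0715);print(P);plan(P,M)
```

```text
[0.5019566  0.07928845 0.24827306] 0.026805525336542933 15.55 [ 0.05350997  0.16549798 -1.43886397]
7432 0.04827967010749262 ((501.7241516113281, 73.81561279296875), (29.727493286132812, 50.79366683959961), 2.5152711868286133)
[0.50259121 0.07888001 0.1978    ]
shift cm [ 0.05 -0.04  5.08] turn deg [0.01 0.06 0.01]
```

View pics/c9.png

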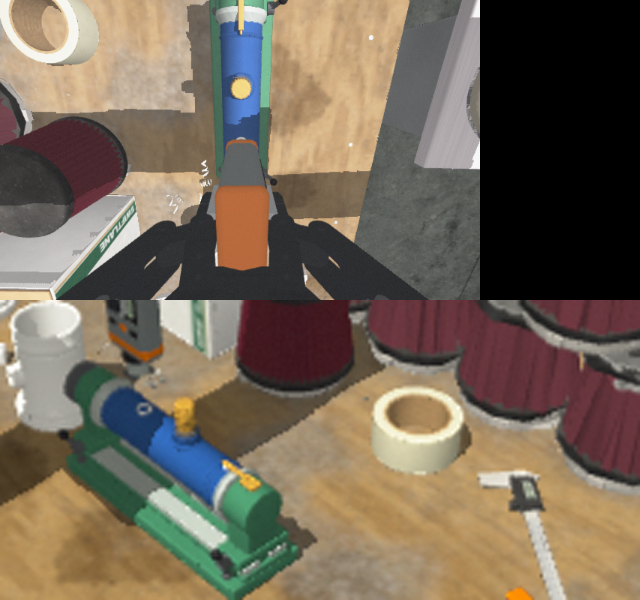

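The gauge hangs upright over the ring and is centred in the grip (front edge 31 mm from the TCP). I'll lower to just above contact and take a force baseline.

Emit:
{"fn": "carry_out", "kwargs": {
  "steps": [
    [[0,0,0],[0,0,1],255],
    [[0,0,0],[0,0,2],255],
    [[0,0,0],[0,0,3],255],
    [[0,0,0],[0.05,-0.05,3.8],255],
    [[0,0,0],[0.05,-0.05,4.3],255],
    [[0,0,0],[0.05,-0.05,4.3],255],
    [[0,0,0],[0.05,-0.05,4.3],255],
    [[0,0,0],[0.05,-0.05,4.3],255]
  ]
}}

```text
clock: 16.65
tcp_pos: [0.5026, 0.0788, 0.2055]
orientation: [-0.0, 0.715, -0.7, -0.0]
wrist_force: [0.1, 0.1, -2.5]
finger_gap: 0.0263
grip_force: 49.8
```

```bash
cat > f.py <<'E'
from h import *
F=[]
for i in range(12): env.read_camera('top'); s=env.get_state(); F.append(np.r_[s['wrist_force'],s['tcp_pos']])
print(np.mean(F,0).round(4),np.std(F,0).round(3)[:3],s['clock'])
E
python3 f.py
```

```text
[-0.1938  0.1741 -1.9956  0.5024  0.0788  0.2052] [0.49  0.331 0.501] 17.25
```

Emit:
{"fn": "carry_out", "kwargs": {
  "steps": [
    [[0,0,0],[0,0,0.1],255],
    [[0,0,0],[0,0,0.2],255],
    [[0,0,0],[0,0,0.3],255],
    [[0,0,0],[0,0,0.4],255],
    [[0,0,0],[0,0,0.5],255],
    [[0,0,0],[0,0,0.6],255],
    [[0,0,0],[0,0,0.7],255],
    [[0,0,0],[0,0,0.7],255]
  ]
}}

```text
clock: 18.25
tcp_pos: [0.5024, 0.0788, 0.1982]
orientation: [-0.0, 0.714, -0.7, -0.001]
wrist_force: [-0.6, 0.2, 0.5]
finger_gap: 0.0264
grip_force: 50.0
```

```bash
python3 f.py
```

```text
[-0.3242  0.0242  0.01    0.5024  0.0788  0.1982] [0.769 0.447 0.415] 18.85
```

Emit:
{"fn": "carry_out", "kwargs": {
  "steps": [
    [[0,0,0],[0,0,0.05],255],
    [[0,0,0],[0,0,0.1],255],
    [[0,0,0],[0,0,0.15],255],
    [[0,0,0],[0,0,0.2],255],
    [[0,0,0],[0,0,0.25],255],
    [[0,0,0],[0,0,0.3],255],
    [[0,0,0],[0,0,0.37],255],
    [[0,0,0],[0,0,0.37],255]
  ]
}}

```text
clock: 19.85
tcp_pos: [0.5023, 0.0788, 0.1944]
orientation: [-0.0, 0.715, -0.7, -0.001]
wrist_force: [-0.6, -0.1, 1.7]
finger_gap: 0.0264
grip_force: 50.0
```

```bash
python3 f.py; python3 f.py
python3 - <<'E'
from h import *
c,p,d=snap('scene','s10.png')
cv2.imwrite('pics/c10.png',cv2.resize(p[145:225,220:320],(750,600),interpolation=cv2.INTER_CUBIC)[:,:,::-1])
E
```

```text
[-0.3057 -0.0516  1.0125  0.5024  0.0788  0.1944] [0.533 0.538 0.418] 20.45
[-0.159   0.1719  1.5242  0.5024  0.0788  0.1944] [0.414 0.316 0.297] 21.05
```

View pics/c10.png

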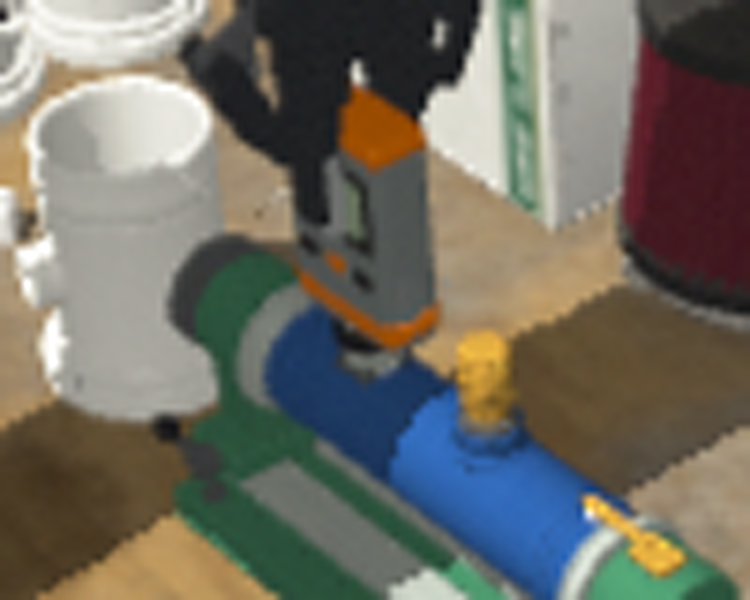

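The crop shows the foot astride the pipe at (375,360), hiding the ring, with the gauge upright and the plug upright at (485,375). The spring force is about 3.3 N, so the foot is close to half way in. I'm handing in.

```bash
python3 -c "
from workcell import env
print(env.hand_in())"
```

```text
the job is handed in; nothing more can be done
None
```

I turned the pipe until the ring was on top and let go of the plug. The gripper now holds the gauge upright on the ring, with the foot about half way in (about 3.3 N), and the job is handed in at about 21 s on the robot's clock.

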